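# Vent a vacuum pot and hold its stuck lid ajar

## Task

Let the air back into the vacuum pot: pull its blue sprung vent knob straight up until the whole green band has come out of the collar but none of the red, keep it there for about a second, then let it go fully back down. Then grip the lid by its black knob, break it free from its sticky seal without letting it fly up, and finish while still holding the lid level and still, centred over the pot about 20 mm (a finger's width) above the rim, carried by the gripper alone. Leave the torch, the beaker and the steel block where they stand.

Things in the scene. Friction and masses are not known exactly. Their poses are not given: they have to be found in the camera images.
- pot: Round steel vacuum pot fixed to the bench, 136 mm wide, 90 mm high, orange seal ring (146 mm wide) at its rim; origin at the centre of its underside, z up. Its +y axis points to the brass vent column, 28 mm wide, 140 mm from the pot's axis; the column's dark collar (20 mm wide) ends 95 mm above the bench. The column may lie to the left of the pot, to the right, or towards the robot.
- pot_rim (a point): centre of the pot's mouth, at the top of the seal ring, 90 mm above the bench, where the lid's flat underside rests; z up, y towards the vent column.
- vent (a joint): height of the sprung vent plunger, m: 0 fully down, 0.05 upper stop. Its steel stem has coloured bands: the 14 mm green band is wholly out of the collar from 0.024, the red starts to show at 0.036; 0.030 is right. The spring pulls down with 3.6 N at 0, 7.2 N at 0.030, and returns it when let go.
- vent_knob (a point): centre of the blue vent knob, an upright cylinder 24 mm wide, 22 mm high with a 28 mm wide, 4 mm thick cap on it; 118 mm above the bench when down, rises with the plunger. Below the knob 12 mm of bare stem (11 mm wide), then the collar. Best gripped from above, fingers closing across the line from knob to pot.
- lid_base (a point): centre of the flat underside of the lid, z along the lid's axis (up); when the lid is shut it coincides with pot_rim.
- lid: loose aluminium lid, 148 mm wide, 10 mm thick, 0.35 kg +-30 %; origin at the centre of its flat underside (90 mm above the bench when shut), z up. A plug 98 mm wide reaches 13 mm down into the sprung sticky seal: some 18 N beyond its weight starts it, the pull fades within 5 mm of lift, then it pops up a little; clear of the seal from 12 mm of lift. Let go, it drops back onto the seal.
- lid_knob (a point): middle of the black lid knob, on the lid's axis, 24 mm above its underside (114 mm above the bench when shut): upright cylinder 30 mm wide, rising 26 mm from the lid's top (100 mm above the bench), then a cap 38 mm wide, 6 mm thick (top at 132 mm). Grip from above, fingertips just clear of the lid's top.
- torch: loose standing hand torch, black foot 80 mm in diameter, aluminium body, 153 mm high, its black head with steel nozzle reaches 80 mm to one side along its y axis; origin under its foot. Leave alone.
- beaker: loose stainless beaker of files, 80 mm in diameter, 85 mm high, file handles up to 150 mm; origin under its centre. Leave alone.
- bench_block: loose steel bench block on a rubber pad, 70 x 70 mm, 42 mm high; origin under its centre. Leave alone.

How it is judged:
By the outcome, as a careful person would: the job done as asked, in the order asked, and still so for the second after the job is handed in, while the arm keeps its last pose, push and grip.
It also fails if it takes over 48 s, if anything falls off the work surface, if the arm or the gripper's body presses on something with over 40 N, if the wrist force passes 120 N, or if a joint passes its speed limit or range.

## Robot

A 6-joint arm with a two-finger parallel gripper is mounted at the origin on the work surface. World frame = base frame: x ahead of the robot, y to its left, z up, the work surface at z = 0. Lengths are in m, angles in degrees, forces in N, time in s.
With the tool pointing down it reaches from about 0.35 to 0.875 m from the base axis. Payload 4.2 kg.
Tool frame: the origin (TCP) lies between the finger pads; the fingertips stand 8 mm ahead of it and the grasp point (between the pads) lies 11 mm behind it; x points along the fingers, y is the direction in which the jaws open and shut, and the axes are right-handed (so a half turn about x gives the same grasp; the last joint's range is limited). The gripper opens to 87 mm and grips with 3 to 60 N. Pads are 19 mm wide; open, the fingers measure 117 mm over their backs; the gripper's body (75 mm by 190 mm) begins 51 mm behind the grasp point.
Start: joints at [83.457, 22.042, 0.453, 0, -68.411, -14.817], TCP at [0.228, 0.582, 0.231] pointing down, gripper open.
Joint ranges: [-179.83, 179.83], [-69.29, 118.12], [-61.27, 80.66], [-181.25, 117.63], [-171.15, -9.14], [-177.46, 177.46]. Speed limits (degrees/s): [159.86, 159.86, 180, 180, 180, 180].

## Interface

Orientations are given as a 3x3 rotation matrix whose columns are the frame's x, y, z axes.
In Python, from station import r gives the robot as it stands. The module is installed in compiled form; this text tells all that it offers.
- The arm moves only by the tool move_arm, never from a script. Its argument "increments" is one flat list of numbers, 7 for each row, row after row: the turn, a rotation vector about the tool's x, y, z in degrees, then the shift along the tool's x, y, z in m, then the finger opening in m, from 0 to 0.087. A call has 1 to 12 rows; each row is the pose to reach, as a shift and turn from the pose commanded when the call began, along the tool's axes at that moment; what a row does not reach only later rows make up. A row lasts 1/12 s, in which the tool goes at most 41.7 mm and 7.16 degrees, less where a joint would pass 70% of its speed; a pose out of reach is approached as far as the arm can. A call with a gripper value outside its range is refused whole. The fingers move at their own pace and stop on an object; the grip force is fixed at half the most. Time passes only in rows, so rows that repeat a pose let the fingers close. It gives the time, the measured TCP pose, the force and the opening at its end, in the units of the state.
- r.sense(): the state, without advancing time (a new reading comes with each control period).
- r.capture(name): name is "scene" or "top" or "wrist"; returns the picture (384x512x3 uint8, red, green, blue); there is no depth.
- r.calibration(name): a dict with "fx", "fy", "cx", "cy" (pixels), "D" ([k1, k2, p1, p2, k3] as OpenCV has them; the pictures are not rectified), "rvec" (rotation vector, rad) and "tvec" (3), from world to camera coordinates, as OpenCV has them; the wrist camera has in their place "tool_from_camera" (4x4, takes a point from camera to tool coordinates, whose origin is the TCP and whose axes are the tool frame's). Camera axes: x right, y down, z forward; pixel columns grow to the right and rows downward; lengths in m; the calibration is good to about 2 mm. A picture is of the moment at which its call begins: read the wrist's pose just before it. calibration takes no time and is no camera call.
- r.finish_job(): hands the job in, once; it reports no verdict.
The state is a dict: "time_s": time; "joints": joint angles; "joint_velocities": joint speeds; "effort": joint torques, N m; "tcp_pos": TCP position; "ee_rot": TCP orientation; "wrist_force": force on the tool from outside, world axes, zero at the start; "moment": the same for the moment, N m; "gripper_width": opening from 0.0 (shut) to 1.0 (fully open).
Only numpy, scipy, OpenCV 4.12 (cv2) and the standard library are available. Lean on these libraries where they do the work, as an engineer would, in place of code of your own. Each camera call takes 0.05 s, during which the arm holds its last target.

## Working session

There is one attempt and no reset: what is moved stays moved. The work goes in short steps, Python scripts to look and compute and a tool call to move; the robot and the scene stay as the last step left them, time stands still between calls to the robot, and variables do not carry over. Pictures are saved under pics/ and viewed, and the job is handed in when it is done.

Besides the shell and the picture viewer there is one more tool, called as name(argument=value, ...), one argument or row to a line, values as JSON. move_arm: Moves the arm, as the interface text tells. Its arguments: {"type":"object","properties":{"increments":{"type":"array","items":{"type":"number"}}},"required":["increments"]}

```bash
mkdir -p pics
python3 - <<'E'
from station import r
import cv2,numpy as np
s=r.sense()
for k in s: print(k,np.round(s[k],4).tolist())
for n in ["scene","top","wrist"]:
    c=r.calibration(n); print(n,{k:np.round(v,4).tolist() for k,v in c.items()})
for n in ["scene","top"]:
    im=r.capture(n); cv2.imwrite(f"pics/{n}0.png",im[:,:,::-1])
E
```

```text
time_s 0.0
joints [83.4566, 22.0897, 0.3798, -0.0289, -68.412, -14.8162]
joint_velocities [-0.0472, -0.1305, -0.0121, 0.0671, 0.1029, 0.0616]
effort [-0.002, -39.0665, 18.7406, 4.22, 0.011, -0.0002]
tcp_pos [0.2274, 0.5815, 0.2295]
ee_rot [[-0.0007, -0.3644, -0.9312], [-0.0021, -0.9312, 0.3644], [-1.0, 0.0022, -0.0001]]
wrist_force [-0.5079, 0.307, -0.6133]
moment [-0.0291, 0.0081, 0.0317]
gripper_width 0.998
scene {'fx': 386.783, 'fy': 386.783, 'cx': 251.6425, 'cy': 189.6335, 'D': [-0.0529, 0.0, 0.0, 0.0, 0.0], 'rvec': [2.0702, 1.3328, -0.5215], 'tvec': [-0.218, -0.3532, 1.6249]}
top {'fx': 498.0658, 'fy': 498.0658, 'cx': 257.1515, 'cy': 196.4544, 'D': [-0.078, 0.0, 0.0, 0.0, 0.0], 'rvec': [2.1766, -2.1185, 0.1457], 'tvec': [-0.0323, 0.6465, 1.3849]}
wrist {'fx': 284.6554, 'fy': 284.6554, 'cx': 254.8496, 'cy': 193.3518, 'D': [0.0206, 0.0, 0.0, 0.0, 0.0], 'tool_from_camera': [[-0.0002, -0.2616, 0.9652, -0.153], [1.0, -0.0008, -0.0001, -0.0005], [0.0008, 0.9652, 0.2616, -0.0715], [0.0, 0.0, 0.0, 1.0]]}
```

View pics/scene0.png

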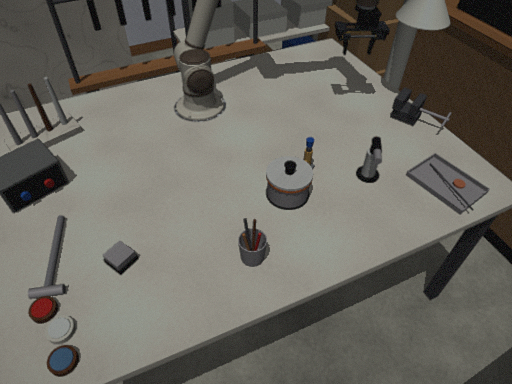

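View pics/top0.png

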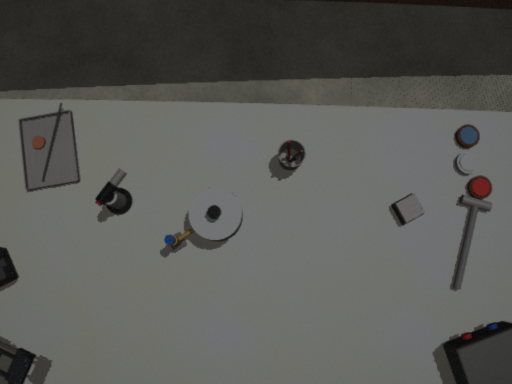

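The top view shows the lid at about (215,216), the black knob at (214,212), the blue vent knob at (170,240), the torch at (115,198) and the beaker at (291,155). The scene view shows the lid at (290,175) and the vent knob at (310,141).

```bash
cat > h.py <<'E'
import cv2,numpy as np
from station import r
def ray(n,uv,pose=None):
    c=r.calibration(n);K=np.array([[c['fx'],0,c['cx']],[0,c['fy'],c['cy']],[0,0,1]])
    p=cv2.undistortPoints(np.array([[uv]],float),K,np.array(c['D']))[0,0]
    d=np.array([p[0],p[1],1.])
    if n=='wrist':
        T=np.array(c['tool_from_camera']);R,t=pose
        o=R@T[:3,3]+t; d=R@T[:3,:3]@d
    else:
        R=cv2.Rodrigues(np.array(c['rvec']))[0];o=-R.T@np.array(c['tvec']);d=R.T@d
    return o,d/np.linalg.norm(d)
def plane(n,uv,z,pose=None):
    o,d=ray(n,uv,pose);return o+d*(z-o[2])/d[2]
def tri(rs):
    A=0;b=0
    for o,d in rs:
        P=np.eye(3)-np.outer(d,d);A=A+P;b=b+P@o
    return np.linalg.solve(A,b)
def blobs(im,f,roi,mina=8):
    m=np.zeros(im.shape[:2],np.uint8);x0,y0,x1,y1=roi
    a=im.astype(int);m[y0:y1,x0:x1]=(f(a[...,0],a[...,1],a[...,2])[y0:y1,x0:x1])*255
    n,_,st,ce=cv2.connectedComponentsWithStats(m)
    return [(st[i].tolist(),ce[i].round(1).tolist()) for i in range(1,n) if st[i,4]>=mina]
blue=lambda R,G,B:(B>1.6*R)&(B>50)&(B>1.3*G)
dark=lambda R,G,B:(R<60)&(G<60)&(B<60)
E
python3 - <<'E'
from h import *
S=cv2.imread('pics/scene0.png')[:,:,::-1];T=cv2.imread('pics/top0.png')[:,:,::-1]
bs=blobs(S,blue,(290,125,330,165));bt=blobs(T,blue,(155,225,190,255));print(bs,bt)
ds=blobs(S,dark,(280,155,302,178));dt=blobs(T,dark,(203,200,226,225));print(ds,dt)
for a,b,z in((bs,bt,.127),(ds,dt,.132)):
    if a and b:
        print(tri([ray('scene',a[0][1]),ray('top',b[0][1])]),plane('top',b[0][1],z),plane('scene',a[0][1],z-.01))
# lid outline in top
g=cv2.cvtColor(T.copy(),cv2.COLOR_RGB2GRAY);print(g[215,180:250].tolist());print(g[180:250,225].tolist())
big=cv2.resize(T[170:270,60:310][:,:,::-1],None,fx=3.2,fy=3.2,interpolation=cv2.INTER_CUBIC);big=cv2.convertScaleAbs(big,alpha=1.5)
b2=cv2.resize(S[120:280,220:400][:,:,::-1],None,fx=3.2,fy=3.2,interpolation=cv2.INTER_CUBIC)
cv2.imwrite('pics/t1.png',big);cv2.imwrite('pics/s1.png',b2)
E
```

```text
[([306, 137, 8, 11, 60], [309.6, 141.6])] [([165, 235, 10, 10, 80], [169.2, 239.5])]
[([285, 161, 11, 14, 127], [289.9, 167.2])] [([207, 205, 14, 15, 156], [213.3, 212.1])]
[0.51282443 0.21777258 0.12141917] [0.51284485 0.21734395 0.127     ] [0.50829818 0.2202515  0.117     ]
[0.59060577 0.10198916 0.11773036] [0.58941231 0.1013094  0.132     ] [0.59417722 0.09889702 0.122     ]
[113, 115, 113, 114, 112, 102, 69, 64, 82, 112, 115, 114, 116, 116, 116, 115, 116, 114, 115, 116, 114, 116, 115, 113, 102, 72, 62, 55, 40, 26, 24, 23, 19, 26, 24, 27, 23, 26, 30, 55, 89, 110, 115, 116, 114, 114, 116, 114, 116, 115, 115, 115, 114, 114, 115, 115, 116, 114, 115, 114, 113, 97, 85, 110, 113, 114, 115, 114, 115, 114]
[114, 114, 114, 114, 114, 114, 114, 114, 113, 114, 115, 114, 116, 114, 114, 115, 113, 114, 114, 115, 114, 115, 115, 115, 115, 114, 114, 115, 115, 114, 116, 115, 114, 115, 115, 114, 116, 115, 114, 114, 115, 114, 114, 114, 117, 116, 115, 114, 114, 115, 114, 115, 115, 115, 114, 113, 112, 95, 46, 28, 50, 63, 71, 93, 110, 114, 114, 114, 113, 114]
```

View pics/t1.png

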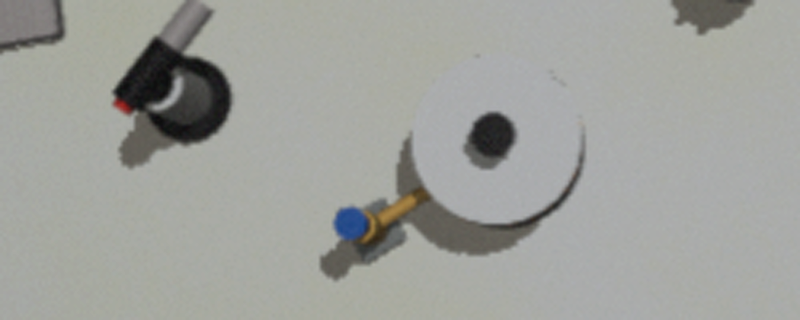

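View pics/s1.png

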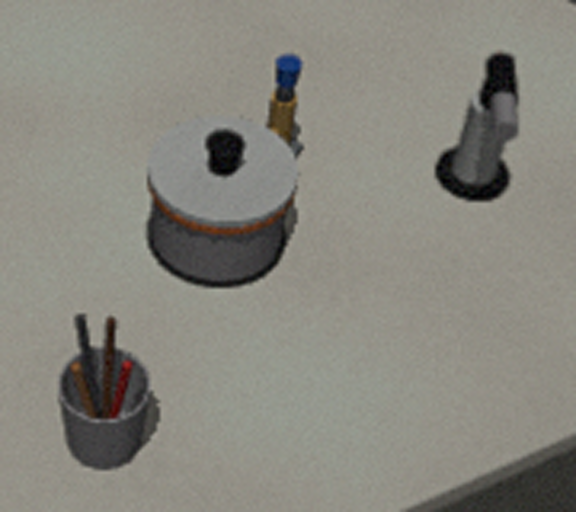

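move_arm(
  increments=[3, 0, 0, 0, 0.02, -0.033, 0.087, 6, 0, 0, 0, 0.04, -0.066, 0.087, 9, 0, 0, 0, 0.06, -0.1, 0.087, 12, 0, 0, 0, 0.08, -0.133, 0.087, 15, 0, 0, 0, 0.1, -0.166, 0.087, 18, 0, 0, 0, 0.12, -0.2, 0.087, 21, 0, 0, 0, 0.14, -0.233, 0.087, 24, 0, 0, 0, 0.16, -0.266, 0.087, 27, 0, 0, 0, 0.18, -0.3, 0.087, 30, 0, 0, 0, 0.2, -0.335, 0.087, 33, 0, 0, 0, 0.22, -0.37, 0.087, 35.4, 0, 0, 0, 0.235, -0.3985, 0.087],
)

```text
time_s: 1.1
tcp_pos: [0.514, 0.2156, 0.2303]
ee_rot: [[-0.001, -0.838, -0.545], [-0.001, -0.545, 0.838], [-1.0, 0.001, -0.0]]
wrist_force: [-0.1, 1.0, 0.1]
gripper_width: 0.996
```

move_arm(
  increments=[0, 0, 0, 0, 0, 0, 0.087, 0, 0, 0, 0, 0, 0, 0.087, 0, 0, 0, 0, 0, 0, 0.087, 0, 0, 0, 0, 0, 0, 0.087],
)

```text
time_s: 1.43
tcp_pos: [0.5125, 0.2187, 0.2304]
ee_rot: [[-0.0, -0.836, -0.549], [-0.0, -0.549, 0.836], [-1.0, 0.0, 0.0]]
wrist_force: [-0.1, -0.2, -0.2]
gripper_width: 1.003
```

Run:
```python
from h import *
s=r.sense();print(s['time_s'],np.round(s['tcp_pos'],4),np.round(s['ee_rot'],4).tolist(),s['joints'],s['wrist_force'])
im=r.capture('wrist');cv2.imwrite('pics/w1.png',im[:,:,::-1])
np.savez('w1.npz',R=s['ee_rot'],t=s['tcp_pos'])
pose=(np.array(s['ee_rot']),np.array(s['tcp_pos']))
b=blobs(im,blue,(0,0,512,384),50);print(b)
for st,c in b: print(plane('wrist',c,.127,pose))
```

```text
1.4333 [0.5125 0.2187 0.2304] [[-0.0004, -0.8356, -0.5493], [-0.0001, -0.5493, 0.8356], [-1.0, 0.0004, 0.0002]] [ 3.97695546e+01  1.54768878e+01 -9.20735054e+00 -1.53326419e-02
 -6.53375631e+01 -6.44435231e+00] [-0.05738067 -0.21770451 -0.21108882]
[([240, 176, 29, 32, 719], [254.3, 191.8])]
[0.51509912 0.2166103  0.127     ]
```

View pics/w1.png

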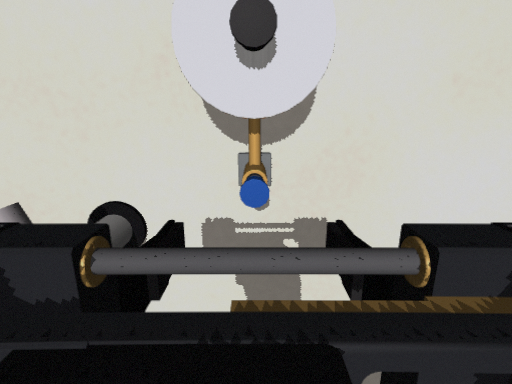

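The wrist view shows the blue knob at (254,192), almost between the fingers. The lid is at the top and the torch at the left, at (115,222). I'll descend partway and look again.

move_arm(
  increments=[0, 0, 0, 0.02, 0, -0.001, 0.087, 0, 0, 0, 0.04, -0.001, -0.002, 0.087, 0, 0, 0, 0.06, -0.001, -0.003, 0.087, 0, 0, 0, 0.075, -0.001, -0.003, 0.06, 0, 0, 0, 0.08, -0.001, -0.003, 0.06, 0, 0, 0, 0.08, -0.001, -0.003, 0.06, 0, 0, 0, 0.08, -0.001, -0.003, 0.06],
)

```text
time_s: 2.07
tcp_pos: [0.5157, 0.217, 0.1512]
ee_rot: [[0.001, -0.835, -0.55], [0.0, -0.55, 0.835], [-1.0, -0.001, -0.0]]
wrist_force: [-0.0, 0.0, 0.4]
gripper_width: 0.78
```

Run:
```python
from h import *
s=r.sense();print(s['time_s'],np.round(s['tcp_pos'],4),np.round(s['ee_rot'],4).tolist(),s['wrist_force'])
im=r.capture('wrist');cv2.imwrite('pics/w2.png',im[:,:,::-1])
pose=(np.array(s['ee_rot']),np.array(s['tcp_pos']))
b=blobs(im,blue,(0,0,512,384),50);print(b)
for st,c in b:
  for z in(.127,.133): p=plane('wrist',c,z,pose);print(p,pose[0].T@(p-pose[1]))
```

```text
2.0667 [0.5157 0.217  0.1512] [[0.001, -0.8355, -0.5495], [0.0002, -0.5495, 0.8355], [-1.0, -0.0009, -0.0004]] [-0.00497504  0.00386699  0.3797996 ]
[([236, 202, 42, 46, 1466], [256.6, 226.0])]
[0.51559867 0.21608423 0.127     ] [ 0.02423263  0.00063514 -0.00064809]
[0.51693741 0.21411001 0.133     ] [ 0.01823352  0.00059596 -0.00303533]
```

View pics/w2.png

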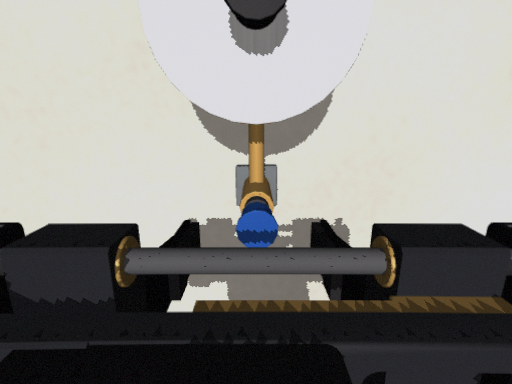

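The knob, at (257,226), is centred between the fingers at columns 190 and 322. Now I'll descend and close.

move_arm(
  increments=[0, 0, 0, 0.015, 0, 0, 0.06, 0, 0, 0, 0.03, 0, 0, 0.06, 0, 0, 0, 0.04, 0, 0, 0.06, 0, 0, 0, 0.043, 0, 0, 0.06, 0, 0, 0, 0.043, 0, 0, 0.06, 0, 0, 0, 0.043, 0, 0, 0.06, 0, 0, 0, 0.043, 0, 0, 0.04, 0, 0, 0, 0.043, 0, 0, 0.03, 0, 0, 0, 0.043, 0, 0, 0.015, 0, 0, 0, 0.043, 0, 0, 0.015, 0, 0, 0, 0.043, 0, 0, 0.015, 0, 0, 0, 0.043, 0, 0, 0.015],
)

```text
time_s: 3.12
tcp_pos: [0.5157, 0.2161, 0.1077]
ee_rot: [[0.0, -0.836, -0.548], [0.0, -0.548, 0.836], [-1.0, -0.0, 0.0]]
wrist_force: [0.1, 0.4, 0.1]
gripper_width: 0.32
```

move_arm(
  increments=[0, 0, 0, 0, 0, 0, 0.015, 0, 0, 0, 0, 0, 0, 0.015, 0, 0, 0, 0, 0, 0, 0.015, 0, 0, 0, 0, 0, 0, 0.015],
)

```text
time_s: 3.45
tcp_pos: [0.5153, 0.2158, 0.1076]
ee_rot: [[-0.001, -0.836, -0.548], [-0.001, -0.548, 0.836], [-1.0, 0.001, -0.0]]
wrist_force: [-2.7, -1.5, 1.8]
gripper_width: 0.279
```

Run:
```python
from h import *
s=r.sense();print(s['time_s'],np.round(s['tcp_pos'],4),s['wrist_force'],s['moment'],s['gripper_width']*.087)
im=r.capture('wrist');cv2.imwrite('pics/w3.png',im[:,:,::-1])
im=r.capture('scene');cv2.imwrite('pics/s3.png',cv2.resize(im[110:190,270:350,::-1],None,fx=7,fy=7,interpolation=cv2.INTER_CUBIC))
```

```text
3.45 [0.5153 0.2158 0.1076] [-2.7214134  -1.54109553  1.79874073] [-0.2266498   0.59190967 -0.01882771] 0.024240569760677025
```

View pics/w3.png

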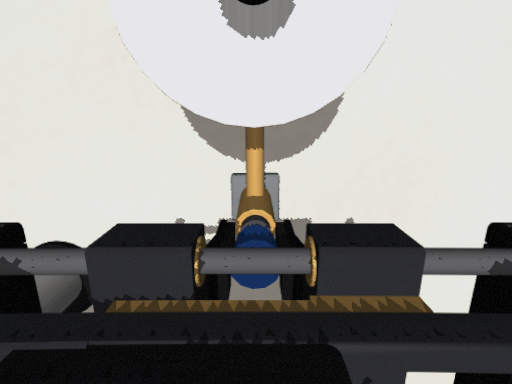

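View pics/s3.png

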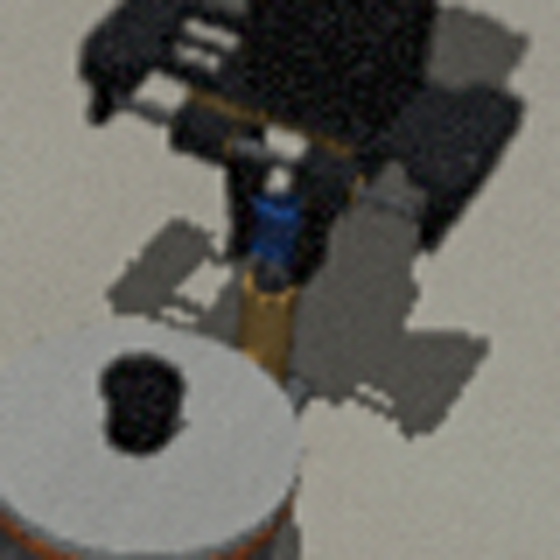

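The opening is 24.2 mm, which matches the knob, and the side forces are low. Pulling up now.

move_arm(
  increments=[0, 0, 0, -0.002, 0, 0, 0.015, 0, 0, 0, -0.005, 0, 0, 0.015, 0, 0, 0, -0.009, 0, 0, 0.015, 0, 0, 0, -0.013, 0, 0, 0.015, 0, 0, 0, -0.017, 0, 0, 0.015, 0, 0, 0, -0.021, 0, 0, 0.015, 0, 0, 0, -0.025, 0, 0, 0.015, 0, 0, 0, -0.028, 0, 0, 0.015, 0, 0, 0, -0.03, 0, 0, 0.015, 0, 0, 0, -0.03, 0, 0, 0.015, 0, 0, 0, -0.03, 0, 0, 0.015],
)

```text
time_s: 4.47
tcp_pos: [0.5152, 0.2158, 0.1374]
ee_rot: [[-0.001, -0.836, -0.548], [-0.0, -0.548, 0.836], [-1.0, 0.001, 0.0]]
wrist_force: [-0.9, -0.8, -7.4]
gripper_width: 0.279
```

Run:
```python
from h import *
s=r.sense();print(s['time_s'],np.round(s['tcp_pos'],4),s['wrist_force'],s['moment'],s['gripper_width']*.087)
im=r.capture('wrist');cv2.imwrite('pics/w4.png',cv2.resize(im[130:330,130:380,::-1],None,fx=3,fy=3,interpolation=cv2.INTER_CUBIC))
im=r.capture('scene');cv2.imwrite('pics/s4.png',cv2.resize(im[110:190,270:350,::-1],None,fx=7,fy=7,interpolation=cv2.INTER_CUBIC))
```

```text
4.4667 [0.5152 0.2158 0.1374] [-0.85922836 -0.75875124 -7.37269673] [-0.25583292  0.14758744  0.04474285] 0.02423593302766638
```

View pics/w4.png

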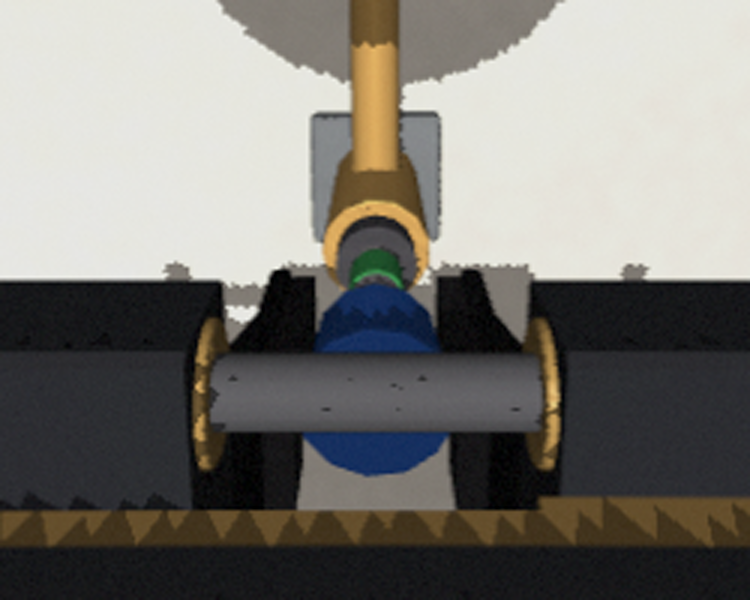

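View pics/s4.png

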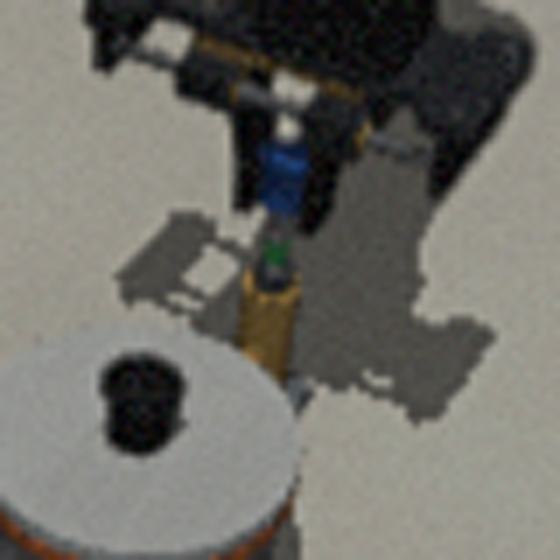

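The green band is out with no red showing, and the 7.4 N reading with 29.8 mm of rise agrees with about 0.030. I'll hold there, then lower and release.

move_arm(
  increments=[0, 0, 0, 0, 0, 0, 0.015, 0, 0, 0, 0, 0, 0, 0.015, 0, 0, 0, 0, 0, 0, 0.015, 0, 0, 0, 0, 0, 0, 0.015, 0, 0, 0, 0, 0, 0, 0.015, 0, 0, 0, 0, 0, 0, 0.015, 0, 0, 0, 0, 0, 0, 0.015, 0, 0, 0, 0, 0, 0, 0.015, 0, 0, 0, 0, 0, 0, 0.015, 0, 0, 0, 0, 0, 0, 0.015],
)

```text
time_s: 5.4
tcp_pos: [0.5153, 0.2159, 0.1374]
ee_rot: [[-0.001, -0.836, -0.548], [-0.0, -0.548, 0.836], [-1.0, 0.001, 0.0]]
wrist_force: [-3.2, -2.0, -7.4]
gripper_width: 0.281
```

move_arm(
  increments=[0, 0, 0, 0.003, 0, 0, 0.015, 0, 0, 0, 0.007, 0, 0, 0.015, 0, 0, 0, 0.011, 0, 0, 0.015, 0, 0, 0, 0.015, 0, 0, 0.015, 0, 0, 0, 0.019, 0, 0, 0.015, 0, 0, 0, 0.023, 0, 0, 0.015, 0, 0, 0, 0.027, 0, 0, 0.015, 0, 0, 0, 0.0295, 0, 0, 0.015, 0, 0, 0, 0.03, 0, 0, 0.015, 0, 0, 0, 0.03, 0, 0, 0.015, 0, 0, 0, 0.03, 0, 0, 0.04, 0, 0, 0, 0.03, 0, 0, 0.06],
)

```text
time_s: 6.4
tcp_pos: [0.5175, 0.2172, 0.1087]
ee_rot: [[0.005, -0.836, -0.549], [0.002, -0.549, 0.836], [-1.0, -0.005, -0.001]]
wrist_force: [-0.5, 0.0, -0.2]
gripper_width: 0.36
```

move_arm(
  increments=[0, 0, 0, 0, 0, 0, 0.06, 0, 0, 0, 0, 0, 0, 0.06, 0, 0, 0, 0, 0, 0, 0.06, 0, 0, 0, 0, 0, 0, 0.06, 0, 0, 0, 0, 0, 0, 0.06],
)

```text
time_s: 6.82
tcp_pos: [0.5163, 0.2166, 0.108]
ee_rot: [[0.002, -0.836, -0.548], [0.001, -0.548, 0.836], [-1.0, -0.002, -0.0]]
wrist_force: [0.1, -0.5, 0.1]
gripper_width: 0.665
```

move_arm(
  increments=[0, 0, 0, -0.01, 0, 0, 0.06, 0, 0, 0, -0.025, 0, 0, 0.06, 0, 0, 0, -0.045, 0, 0, 0.06, 0, 0, 0, -0.07, 0, 0, 0.06, 0, 0, 0, -0.085, 0, -0.01, 0.06, 0, 0, 0, -0.085, 0, -0.04, 0.07, 0, 0, 0, -0.085, 0, -0.07, 0.07, 0, 0, 0, -0.085, 0, -0.095, 0.07, 0, 0, 0, -0.085, 0, -0.1, 0.07, 0, 0, 0, -0.085, 0, -0.1, 0.07, 0, 0, 0, -0.085, 0, -0.1, 0.07],
)

```text
time_s: 7.73
tcp_pos: [0.5704, 0.1325, 0.1929]
ee_rot: [[0.0, -0.837, -0.548], [0.0, -0.548, 0.837], [-1.0, -0.0, 0.0]]
wrist_force: [-0.2, -0.1, -0.3]
gripper_width: 0.798
```

Run:
```python
from h import *
s=r.sense();print(s['time_s'],np.round(s['tcp_pos'],4),np.round(s['ee_rot'],4).tolist(),s['wrist_force'],s['gripper_width']*.087)
im=r.capture('wrist');cv2.imwrite('pics/w5.png',im[:,:,::-1])
sc=r.capture('scene');cv2.imwrite('pics/s5.png',cv2.resize(sc[110:190,270:350,::-1],None,fx=7,fy=7,interpolation=cv2.INTER_CUBIC))
print(blobs(sc,blue,(290,125,330,165)))
pose=(np.array(s['ee_rot']),np.array(s['tcp_pos']));np.savez('w5.npz',R=pose[0],t=pose[1])
```

```text
7.7333 [0.5704 0.1325 0.1929] [[0.0003, -0.8367, -0.5476], [0.0003, -0.5476, 0.8367], [-1.0, -0.0004, 0.0001]] [-0.15507196 -0.14746502 -0.31279142] 0.06943763520820578
[]
```

View pics/w5.png

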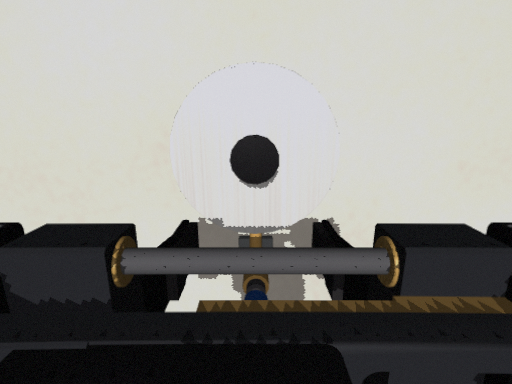

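View pics/s5.png

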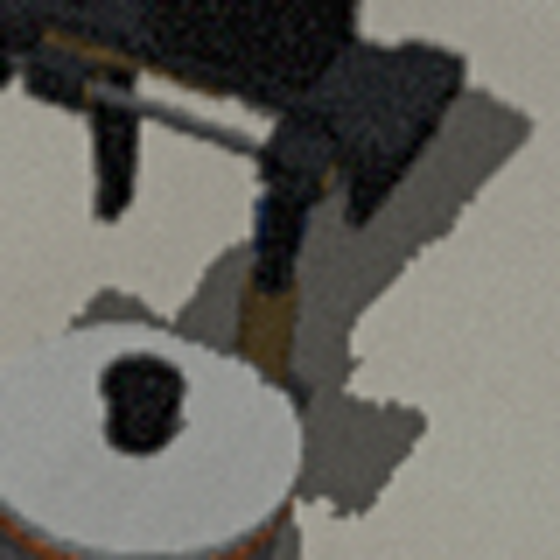

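The wrist view shows the lid disc centred near (255,148), its black knob at (255,159), and the vent column back down in its housing line. Now measuring the lid.

Run:
```python
from h import *
im=cv2.imread('pics/w5.png')[:,:,::-1];d=np.load('w5.npz');pose=(d['R'],d['t'])
b=blobs(im,dark,(220,125,290,195),300);print(b)
for st,c in b:
  p=plane('wrist',(st[0]+st[2]/2-.5,st[1]+st[3]/2-.5),.131,pose);print('knob',p,pose[0].T@(p-pose[1]))
  # edges L/R sizes
  print(np.linalg.norm(plane('wrist',(st[0]-.5,c[1]),.132,pose)-plane('wrist',(st[0]+st[2]-.5,c[1]),.132,pose)))
# lid edge: vs background via canny at lid ring
a=im.astype(int);lid=((a[...,2]-a[...,0])>2).astype(np.uint8);lid[215:]=0
lid=cv2.medianBlur(lid*255,5)
cs,_=cv2.findContours(lid,cv2.RETR_EXTERNAL,cv2.CHAIN_APPROX_NONE);c=max(cs,key=cv2.contourArea)
pts=np.array([plane('wrist',q[0],.100,pose)[:2] for q in c if q[0][1]<205])
A=np.c_[2*pts,np.ones(len(pts))];x=np.linalg.lstsq(A,(pts**2).sum(1),rcond=None)[0];rr=np.sqrt(x[2]+x[0]**2+x[1]**2)
print('lid',x[:2],'rad',rr,len(pts),np.std(np.linalg.norm(pts-x[:2],axis=1)))
p=np.array([*x[:2],.1]);print(pose[0].T@(p-pose[1]))
```

```text
[([231, 135, 48, 49, 1834], [254.4, 159.2])]
knob [0.59289957 0.09955449 0.131     ] [ 0.06187189 -0.0007564  -0.03990547]
0.0361697778168932
lid [0.60280605 0.08049238] rad 0.04782840494802026 807 0.016017409653265008
[ 0.09286887  0.00140786 -0.06128316]
```

move_arm(
  increments=[0, 0, 0, 0, -0.001, -0.02, 0.07, 0, 0, 0, 0, -0.001, -0.04, 0.07, 0, 0, 0, 0.02, -0.001, -0.04, 0.07, 0, 0, 0, 0.04, -0.001, -0.04, 0.07, 0, 0, 0, 0.06, -0.001, -0.04, 0.07, 0, 0, 0, 0.075, -0.001, -0.04, 0.07, 0, 0, 0, 0.081, -0.001, -0.04, 0.07, 0, 0, 0, 0.081, -0.001, -0.04, 0.07, 0, 0, 0, 0.081, -0.001, -0.04, 0.07, 0, 0, 0, 0.081, -0.001, -0.04, 0.07],
)

```text
time_s: 8.67
tcp_pos: [0.5939, 0.1003, 0.1129]
ee_rot: [[0.002, -0.836, -0.549], [0.001, -0.549, 0.836], [-1.0, -0.002, -0.001]]
wrist_force: [-0.2, 0.2, -0.1]
gripper_width: 0.802
```

Run:
```python
from h import *
s=r.sense();print(s['time_s'],np.round(s['tcp_pos'],4),np.round(s['ee_rot'],4).tolist(),s['wrist_force'],s['gripper_width']*.087)
im=r.capture('wrist');cv2.imwrite('pics/w6.png',im[:,:,::-1])
sc=r.capture('scene');cv2.imwrite('pics/s6.png',cv2.resize(sc[100:220,250:350,::-1],None,fx=5,fy=5,interpolation=cv2.INTER_CUBIC))
```

```text
8.6667 [0.5939 0.1003 0.1129] [[0.0022, -0.8359, -0.5489], [0.0007, -0.5489, 0.8359], [-1.0, -0.0022, -0.0007]] [-0.2478136   0.19149076 -0.12285863] 0.06976403133551488
```

View pics/w6.png

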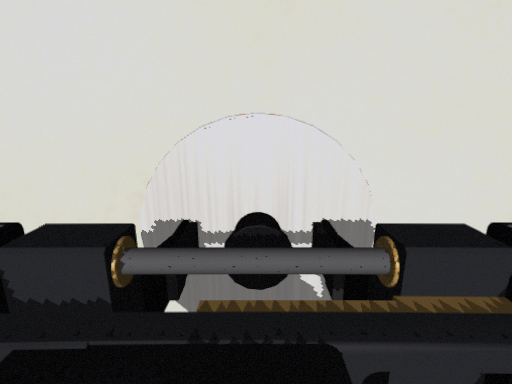

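View pics/s6.png

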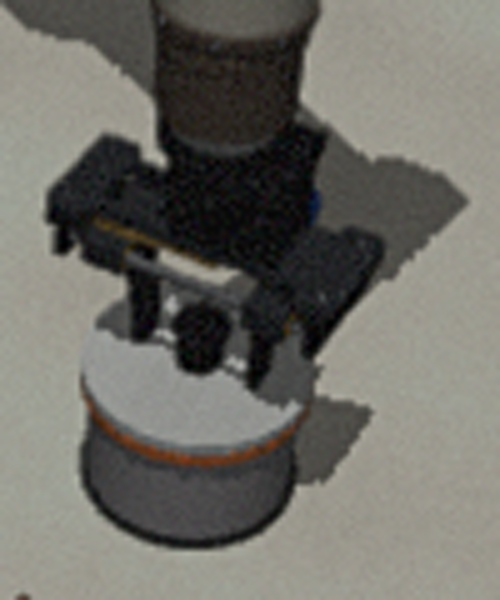

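The knob is at column 258 and the fingers' middle is at about 256, so I'll shift by 1 mm and close.

move_arm(
  increments=[0, 0, 0, 0.001, 0.001, 0, 0.07, 0, 0, 0, 0.001, 0.001, 0, 0.05, 0, 0, 0, 0.001, 0.001, 0, 0.042, 0, 0, 0, 0.001, 0.001, 0, 0.035, 0, 0, 0, 0.001, 0.001, 0, 0.02, 0, 0, 0, 0.001, 0.001, 0, 0.02, 0, 0, 0, 0.001, 0.001, 0, 0.02, 0, 0, 0, 0.001, 0.001, 0, 0.02, 0, 0, 0, 0.001, 0.001, 0, 0.02, 0, 0, 0, 0.001, 0.001, 0, 0.02, 0, 0, 0, 0.001, 0.001, 0, 0.02, 0, 0, 0, 0.001, 0.001, 0, 0.02],
)

```text
time_s: 9.77
tcp_pos: [0.5927, 0.0992, 0.1106]
ee_rot: [[0.001, -0.836, -0.548], [0.0, -0.548, 0.836], [-1.0, -0.001, -0.0]]
wrist_force: [2.2, 0.2, -0.6]
gripper_width: 0.411
```

Run:
```python
from h import *
s=r.sense();print(s['time_s'],np.round(s['tcp_pos'],4),np.round(s['ee_rot'],4).tolist(),s['wrist_force'],s['moment'],s['gripper_width']*87)
im=r.capture('wrist');cv2.imwrite('pics/w7.png',im[:,:,::-1])
```

```text
9.7667 [0.5927 0.0992 0.1106] [[0.0008, -0.8363, -0.5482], [0.0003, -0.5482, 0.8363], [-1.0, -0.0009, -0.0002]] [ 2.22949634  0.22464886 -0.56270742] [ 0.32947604 -0.49357507  0.02330362] 35.75858108307883
```

View pics/w7.png

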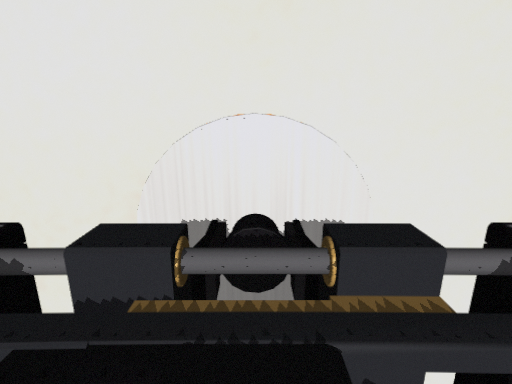

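move_arm(
  increments=[0, 0, 0, 0, 0, 0, 0.02, 0, 0, 0, 0, 0, 0, 0.02, 0, 0, 0, 0, 0, 0, 0.02, 0, 0, 0, 0, 0, 0, 0.02, 0, 0, 0, 0, 0, 0, 0.02],
)

```text
time_s: 10.23
tcp_pos: [0.5926, 0.0991, 0.1106]
ee_rot: [[0.001, -0.836, -0.548], [0.0, -0.548, 0.836], [-1.0, -0.001, -0.0]]
wrist_force: [3.0, 1.0, -1.5]
gripper_width: 0.406
```

The fingers stopped at about 35 mm, so they sit on the cap's rim rather than on the 30 mm cylinder. I'll reopen, go lower and close again.

move_arm(
  increments=[0, 0, 0, 0, 0, 0, 0.05, 0, 0, 0, 0, 0, 0, 0.05, 0, 0, 0, 0, 0, 0, 0.05, 0, 0, 0, 0, 0, 0, 0.05, 0, 0, 0, 0.001, 0, 0, 0.05, 0, 0, 0, 0.002, 0, 0, 0.05, 0, 0, 0, 0.002, 0, 0, 0.05, 0, 0, 0, 0.002, 0, 0, 0.05],
)

```text
time_s: 10.9
tcp_pos: [0.5921, 0.0988, 0.1085]
ee_rot: [[-0.001, -0.836, -0.548], [-0.0, -0.548, 0.836], [-1.0, 0.001, 0.0]]
wrist_force: [-1.0, 0.4, 1.3]
gripper_width: 0.575
```

Run:
```python
from h import *
s=r.sense();print(s['time_s'],np.round(s['tcp_pos'],4),np.round(s['ee_rot'],4).tolist(),s['wrist_force'],s['moment'],s['gripper_width']*87)
im=r.capture('wrist');cv2.imwrite('pics/w8.png',cv2.resize(im[150:330,150:370,::-1],None,fx=3.3,fy=3.3,interpolation=cv2.INTER_CUBIC))
```

```text
10.9 [0.5921 0.0988 0.1085] [[-0.0006, -0.8364, -0.5481], [-0.0003, -0.5481, 0.8364], [-1.0, 0.0007, 0.0001]] [-0.99075012  0.37435703  1.28646043] [-0.04293714  0.12382074 -0.03812881] 50.040187640050256
```

View pics/w8.png

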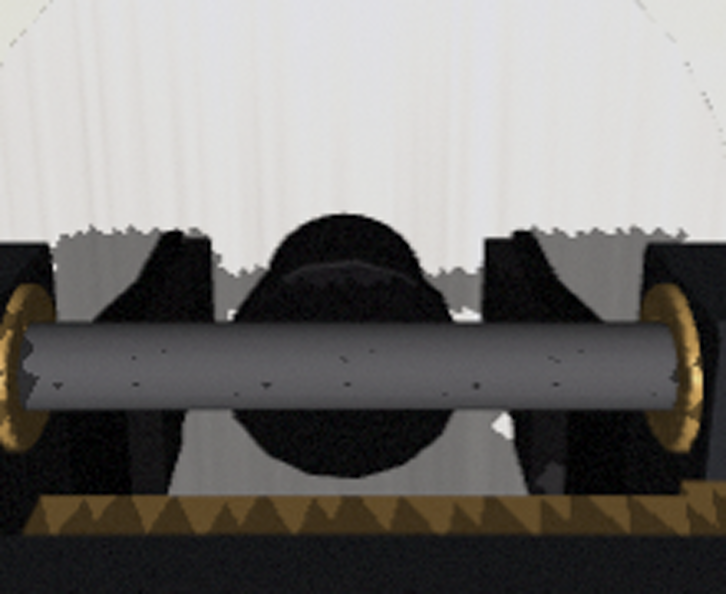

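move_arm(
  increments=[0, 0, 0, 0, 0, 0, 0.04, 0, 0, 0, 0, 0, 0, 0.03, 0, 0, 0, 0, 0, 0, 0.02, 0, 0, 0, 0, 0, 0, 0.02, 0, 0, 0, 0, 0, 0, 0.02, 0, 0, 0, 0, 0, 0, 0.02, 0, 0, 0, 0, 0, 0, 0.02, 0, 0, 0, 0, 0, 0, 0.02, 0, 0, 0, 0, 0, 0, 0.02, 0, 0, 0, 0, 0, 0, 0.02],
)

```text
time_s: 11.78
tcp_pos: [0.5927, 0.0992, 0.1085]
ee_rot: [[0.001, -0.836, -0.548], [0.0, -0.548, 0.836], [-1.0, -0.001, -0.0]]
wrist_force: [1.7, 0.9, -2.4]
gripper_width: 0.399
```

Run:
```python
from h import *
s=r.sense();print(s['time_s'],np.round(s['tcp_pos'],4),np.round(s['ee_rot'],4).tolist(),s['wrist_force'],s['moment'],s['gripper_width']*87)
im=r.capture('wrist');cv2.imwrite('pics/w9.png',cv2.resize(im[150:330,150:370,::-1],None,fx=3.3,fy=3.3,interpolation=cv2.INTER_CUBIC))
```

```text
11.7833 [0.5927 0.0992 0.1085] [[0.0006, -0.8364, -0.5482], [0.0003, -0.5482, 0.8364], [-1.0, -0.0007, -0.0001]] [ 1.67307498  0.93614382 -2.39085001] [ 0.27730445 -0.475366   -0.01836979] 34.69291354711856
```

View pics/w9.png

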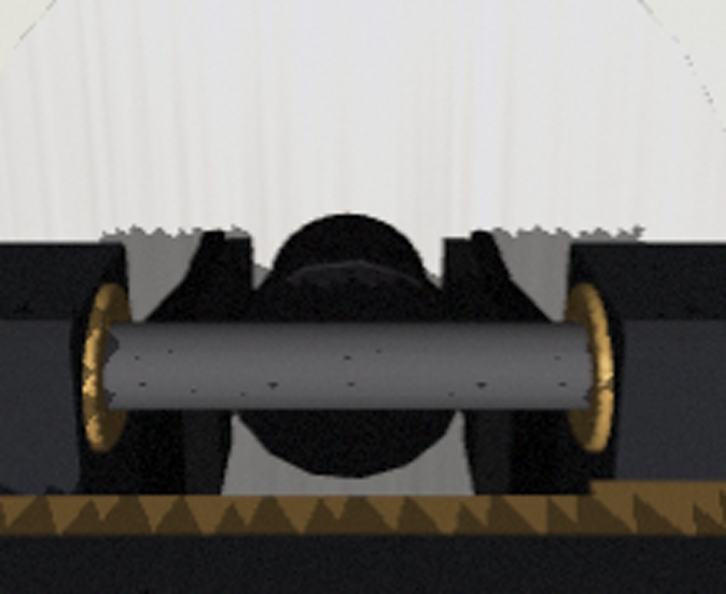

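The opening is 34.7 mm, with the cap bearing on the upper part of the pads and the fingertips about at the lid's top. I'll try a slow pull while watching the force.

move_arm(
  increments=[0, 0, 0, -0.0005, 0, 0, 0.02, 0, 0, 0, -0.001, 0, 0, 0.02, 0, 0, 0, -0.0015, 0, 0, 0.02, 0, 0, 0, -0.002, 0, 0, 0.02, 0, 0, 0, -0.002, 0, 0, 0.02, 0, 0, 0, -0.002, 0, 0, 0.02],
)

```text
time_s: 12.33
tcp_pos: [0.5917, 0.099, 0.1093]
ee_rot: [[-0.002, -0.837, -0.548], [0.0, -0.548, 0.837], [-1.0, 0.001, 0.001]]
wrist_force: [4.6, 1.0, -12.4]
gripper_width: 0.399
```

move_arm(
  increments=[0, 0, 0, -0.0005, 0, 0, 0.02, 0, 0, 0, -0.001, 0, 0, 0.02, 0, 0, 0, -0.001, 0, 0, 0.02, 0, 0, 0, -0.001, 0, 0, 0.02],
)

```text
time_s: 12.67
tcp_pos: [0.5911, 0.0989, 0.11]
ee_rot: [[-0.003, -0.837, -0.547], [-0.0, -0.547, 0.837], [-1.0, 0.003, 0.002]]
wrist_force: [3.7, 3.6, -18.7]
gripper_width: 0.401
```

Run:
```python
from h import *
s=r.sense();print(s['time_s'],np.round(s['tcp_pos'],4),np.round(s['ee_rot'],4).tolist(),s['wrist_force'],s['moment'],s['gripper_width']*87)
im=r.capture('wrist');cv2.imwrite('pics/w10.png',cv2.resize(im[100:330,100:420,::-1],None,fx=2.4,fy=2.4,interpolation=cv2.INTER_CUBIC))
```

```text
12.6667 [0.5911 0.0989 0.11  ] [[-0.0033, -0.8368, -0.5474], [-0.0003, -0.5474, 0.8368], [-1.0, 0.003, 0.0016]] [  3.67628166   3.55730301 -18.6736847 ] [ 0.7957406  -1.16781495 -0.10249444] 34.848382255453934
```

View pics/w10.png

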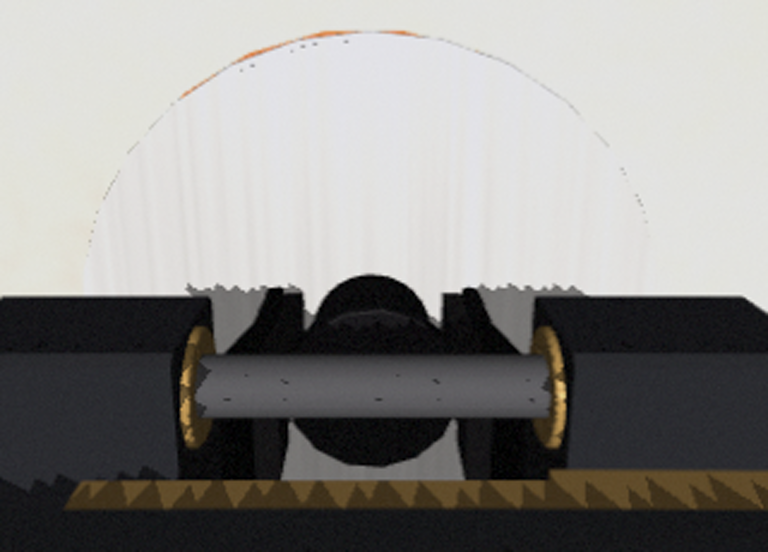

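move_arm(
  increments=[0, 0, 0, -0.0005, 0, 0, 0.02, 0, 0, 0, -0.001, 0, 0, 0.02, 0, 0, 0, -0.001, 0, 0, 0.02, 0, 0, 0, -0.001, 0, 0, 0.02],
)

```text
time_s: 13.05
tcp_pos: [0.5922, 0.0981, 0.1144]
ee_rot: [[-0.0, -0.836, -0.549], [-0.002, -0.549, 0.836], [-1.0, 0.001, -0.001]]
wrist_force: [-2.6, -1.0, -5.6]
gripper_width: 0.4
```

The lid broke free without a jump: the force fell to 5.6 N. Raising gently.

move_arm(
  increments=[0, 0, 0, 0, 0, 0, 0.02, 0, 0, 0, 0, 0, 0, 0.02, 0, 0, 0, -0.001, 0, 0, 0.02, 0, 0, 0, -0.0025, 0, 0, 0.02, 0, 0, 0, -0.004, 0, 0, 0.02, 0, 0, 0, -0.006, 0, 0, 0.02, 0, 0, 0, -0.008, 0, 0, 0.02, 0, 0, 0, -0.01, 0, 0, 0.02, 0, 0, 0, -0.012, 0, 0, 0.02, 0, 0, 0, -0.013, 0, 0, 0.02, 0, 0, 0, -0.013, 0, 0, 0.02, 0, 0, 0, -0.013, 0, 0, 0.02],
)

```text
time_s: 14.05
tcp_pos: [0.5925, 0.0991, 0.1257]
ee_rot: [[0.0, -0.836, -0.548], [0.0, -0.548, 0.836], [-1.0, -0.0, -0.0]]
wrist_force: [-0.2, 1.2, -3.6]
gripper_width: 0.403
```

Run:
```python
from h import *
s=r.sense();print(s['time_s'],np.round(s['tcp_pos'],4),np.round(s['ee_rot'],4).tolist(),s['wrist_force'],s['moment'],s['gripper_width']*87)
np.savez('w11.npz',R=s['ee_rot'],t=s['tcp_pos'])
im=r.capture('wrist');cv2.imwrite('pics/w11.png',im[:,:,::-1])
sc=r.capture('scene');cv2.imwrite('pics/s11f.png',sc[:,:,::-1]);cv2.imwrite('pics/s11.png',cv2.resize(sc[100:220,240:340,::-1],None,fx=5,fy=5,interpolation=cv2.INTER_CUBIC))
```

```text
14.05 [0.5925 0.0991 0.1257] [[0.0004, -0.8363, -0.5482], [0.0002, -0.5482, 0.8363], [-1.0, -0.0004, -0.0001]] [-0.15484884  1.22208037 -3.61089341] [ 0.03153028 -0.00384018 -0.04041111] 35.03723282295813
```

View pics/w11.png

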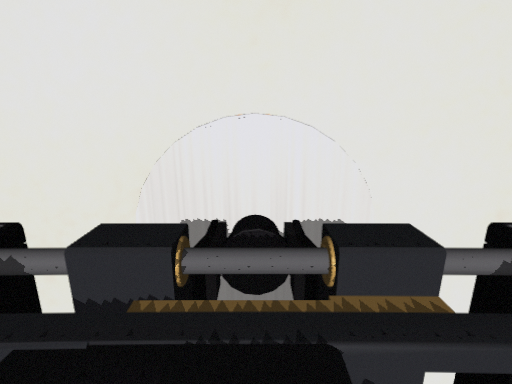

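View pics/s11.png

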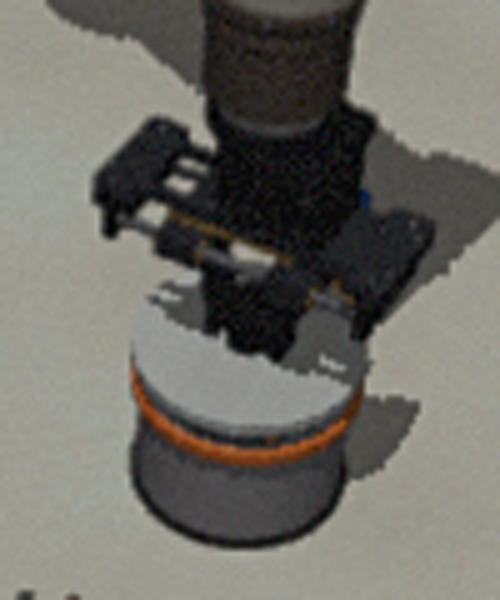

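The lid is up and level, with the orange ring now visible and a dark gap above it. Next I'll measure the lid's height, and slip in the grip, from its apparent size.

```bash
cat > lid.py <<'E'
from h import *
from scipy.optimize import least_squares
def edge(im):
    # outermost strong gradient along rays from (255,235) upward, CIELab b channel + L
    g=cv2.GaussianBlur(im[:,:,::-1].copy(),(3,3),0);L=cv2.cvtColor(g,cv2.COLOR_BGR2LAB).astype(float)
    pts=[]
    for th in np.deg2rad(np.arange(195,346,3)):
        rad=np.arange(85,150,.5);x=255+rad*np.cos(th);y=230+rad*np.sin(th)
        ok=y<205
        if ok.sum()<40: continue
        P=[cv2.remap(L[...,k].astype(np.float32),x.astype(np.float32)[None],y.astype(np.float32)[None],cv2.INTER_LINEAR)[0] for k in range(3)]
        b=P[2];s=np.array([b[i:i+16].mean()-b[i-16:i].mean() for i in range(16,len(b)-16)])
        i=s.argmax()
        if s[i]>1.5: pts.append((x[i+16],y[i+16]))
    return np.array(pts)
def height(pts,pose):
    def f(p):
        q=np.array([plane('wrist',u,p[2],pose)[:2] for u in pts]);return np.linalg.norm(q-p[:2],axis=1)-.074
    return least_squares(f,[.592,.099,.11],loss='soft_l1',f_scale=.0005)
E
python3 - <<'E'
from lid import *
im=cv2.imread('pics/w7.png')[:,:,::-1]
R=np.load('w11.npz')['R']
for f,t in(('w6',[.5939,.1003,.1129]),('w7',[.5927,.0992,.1106]),('w11',np.load('w11.npz')['t'])):
    p=edge(cv2.imread(f'pics/{f}.png')[:,:,::-1]);s=height(p,(R,np.array(t)));print(f,len(p),s.x,np.std(s.fun),'rel tcp',s.x[2]-t[2])
    print(p[::6].round().tolist())
E
```

```text
w6 46 [0.59284076 0.1006404  0.0964155 ] 0.0011465726695905358 rel tcp -0.01648449969949875
[[143.0, 200.0], [157.0, 166.0], [181.0, 138.0], [213.0, 121.0], [249.0, 113.0], [286.0, 116.0], [320.0, 130.0], [347.0, 155.0]]Traceback (most recent call last):
  File "<stdin>", line 5, in <module>
  File "lid.py", line 19, in height
    return least_squares(f,[.592,.099,.11],loss='soft_l1',f_scale=.0005)
    return func(*args, **kwargs)
    result = trf(vector_fun.fun, vector_fun.jac, x0, f0, J0, lb, ub, ftol, xtol,
                 gtol, max_nfev, x_scale, loss_function, tr_solver,
                 tr_options.copy(), verbose, callback=callback_wrapped)
    return trf_no_bounds(
        fun, jac, x0, f0, J0, ftol, xtol, gtol, max_nfev, x_scale,
        loss_function, tr_solver, tr_options, verbose, callback=callback)
    f_new = fun(x_new)
    self._update_fun()
    ~~~~~~~~~~~~~~~~^^
    self.f = self.fun_wrapped(xp_copy(self.x))
             ~~~~~~~~~~~~~~~~^^^^^^^^^^^^^^^^^
    return np.atleast_1d(self.fun(x))
                         ~~~~~~~~^^^
    return self.f(x, *self.args, **self.kwargs)
           ~~~~~~^^^^^^^^^^^^^^^^^^^^^^^^^^^^^^
  File "lid.py", line 18, in f
    q=np.array([plane('wrist',u,p[2],pose)[:2] for u in pts]);return np.linalg.norm(q-p[:2],axis=1)-.074
                ~~~~~^^^^^^^^^^^^^^^^^^^^^
  File "h.py", line 14, in plane
    o,d=ray(n,uv,pose);return o+d*(z-o[2])/d[2]
        ~~~^^^^^^^^^^^
  File "h.py", line 4, in ray
    c=r.calibration(n);K=np.array([[c['fx'],0,c['cx']],[0,c['fy'],c['cy']],[0,0,1]])
ValueError: time passes only in moves, steps and waits
```

```bash
sed -i "s/^def ray/import functools\n@functools.lru_cache(None)\ndef cal(n): return r.calibration(n)\ndef ray/; s/c=r.calibration(n);K/c=cal(n);K/" h.py
python3 - <<'E'
from lid import *
R=np.load('w11.npz')['R']
for f,t in(('w6',[.5939,.1003,.1129]),('w7',[.5927,.0992,.1106]),('w11',np.load('w11.npz')['t'])):
    p=edge(cv2.imread(f'pics/{f}.png')[:,:,::-1]);s=height(p,(R,np.array(t)));print(f,len(p),s.x,np.std(s.fun),'rel tcp',s.x[2]-t[2])
E
```

```text
w6 46 [0.59284076 0.1006404  0.0964155 ] 0.0011465726695905358 rel tcp -0.01648449969949875
w7 42 [0.5924208  0.10054762 0.09769027] 0.0004311447742971148 rel tcp -0.012909727560849446
w11 44 [0.59211857 0.1003492  0.11468052] 0.00039994293263875965 rel tcp -0.011043185662687208
```

The size-based lift is about 17 mm with almost no slip, and the grip-opening estimate is about 16 mm. Raising 3.5 mm more and letting it settle.

move_arm(
  increments=[0, 0, 0, -0.001, 0, 0, 0.02, 0, 0, 0, -0.002, 0, 0, 0.02, 0, 0, 0, -0.003, 0, 0, 0.02, 0, 0, 0, -0.0035, 0, 0, 0.02, 0, 0, 0, -0.0035, 0, 0, 0.02, 0, 0, 0, -0.0035, 0, 0, 0.02, 0, 0, 0, -0.0035, 0, 0, 0.02, 0, 0, 0, -0.0035, 0, 0, 0.02, 0, 0, 0, -0.0035, 0, 0, 0.02, 0, 0, 0, -0.0035, 0, 0, 0.02, 0, 0, 0, -0.0035, 0, 0, 0.02, 0, 0, 0, -0.0035, 0, 0, 0.02],
)

```text
time_s: 15.15
tcp_pos: [0.5924, 0.099, 0.129]
ee_rot: [[-0.0, -0.836, -0.548], [-0.0, -0.548, 0.836], [-1.0, 0.0, -0.0]]
wrist_force: [0.5, 0.7, -3.8]
gripper_width: 0.402
```

Run:
```python
from lid import *
s=r.sense();print(s['time_s'],np.round(s['tcp_pos'],4),np.round(s['ee_rot'],4).tolist(),s['wrist_force'],s['moment'],s['gripper_width']*87)
pose=(np.array(s['ee_rot']),np.array(s['tcp_pos']))
im=r.capture('wrist');cv2.imwrite('pics/w12.png',im[:,:,::-1])
sc=r.capture('scene');cv2.imwrite('pics/s12f.png',sc[:,:,::-1]);cv2.imwrite('pics/s12.png',cv2.resize(sc[100:220,240:340,::-1],None,fx=5,fy=5,interpolation=cv2.INTER_CUBIC))
tp=r.capture('top');cv2.imwrite('pics/t12.png',tp[:,:,::-1])
p=edge(im);q=height(p,pose);print(len(p),q.x,np.std(q.fun),q.x[2]-pose[1][2]+.0023)
# scene column profile through lid front (col ~288)
for f in('scene0','s12f'):
    I=cv2.imread(f'pics/{f}.png').astype(int);print(f);print([tuple(I[y,286:292,::-1].mean(0).round().astype(int).tolist()) for y in range(180,212)])
```

```text
15.15 [0.5924 0.099  0.129 ] [[-0.0, -0.8364, -0.5482], [-0.0001, -0.5482, 0.8364], [-1.0, 0.0001, -0.0]] [ 0.50531908  0.67168078 -3.79210575] [-0.05984034 -0.05275308  0.0012387 ] 34.95023011863467
43 [0.59220725 0.10030433 0.11681719] 0.0007034690123036589 -0.009918970043669633
scene0
[(138, 139, 136), (138, 138, 136), (137, 138, 135), (138, 139, 136), (137, 139, 135), (138, 139, 137), (139, 141, 137), (138, 140, 136), (138, 139, 137), (98, 101, 99), (87, 87, 86), (92, 57, 42), (96, 49, 21), (65, 50, 47), (50, 50, 52), (61, 62, 61), (70, 69, 69), (72, 70, 73), (71, 69, 69), (70, 68, 69), (72, 69, 71), (73, 71, 72), (72, 69, 71), (72, 71, 71), (71, 69, 71), (71, 70, 71), (72, 70, 71), (60, 58, 60), (24, 22, 23), (43, 44, 40), (148, 149, 138), (153, 154, 143)]
s12f
[(146, 147, 143), (147, 148, 145), (148, 149, 146), (149, 150, 147), (110, 112, 111), (97, 98, 97), (57, 58, 58), (26, 30, 30), (37, 36, 35), (115, 96, 87), (156, 88, 53), (127, 66, 29), (105, 55, 28), (69, 55, 53), (54, 55, 55), (64, 64, 66), (74, 73, 75), (77, 77, 78), (75, 73, 74), (77, 76, 76), (74, 72, 72), (75, 74, 74), (76, 75, 75), (74, 73, 74), (73, 72, 72), (76, 74, 76), (76, 74, 75), (63, 61, 62), (24, 22, 24), (45, 46, 42), (158, 159, 148), (162, 162, 152)]
```

View pics/s12.png

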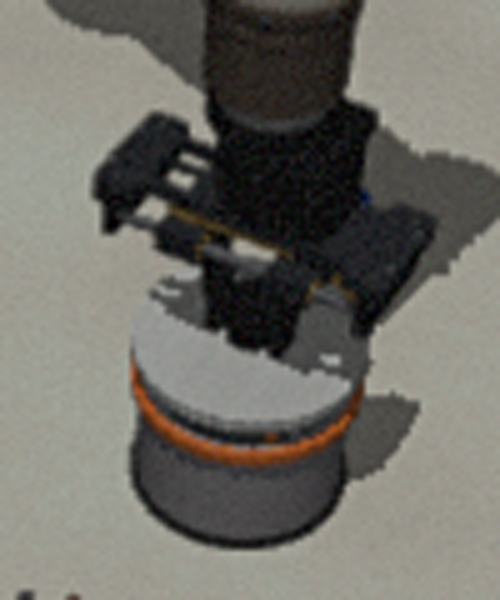

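View pics/t12.png

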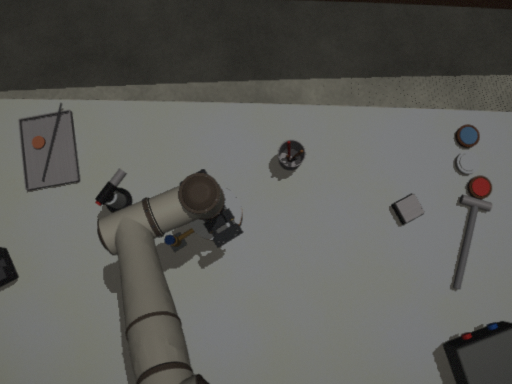

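Run:
```python
from lid import *
c=cal('scene');K=np.array([[c['fx'],0,c['cx']],[0,c['fy'],c['cy']],[0,0,1]])
R=cv2.Rodrigues(np.array(c['rvec']))[0];o=-R.T@np.array(c['tvec']);v=o[:2]-[.5924,.1];v/=np.linalg.norm(v)
th=np.linspace(0,2*np.pi,721)
for z in(.09,.1,.11,.115,.12,.125):
    P=np.c_[.5924+.074*np.cos(th),.1+.074*np.sin(th),0*th+z]
    p=cv2.projectPoints(P,np.array(c['rvec']),np.array(c['tvec']),K,np.array(c['D']))[0][:,0]
    k=p[np.abs(p[:,0]-288.5)<.6];print(z,k[:,1].max())
# level check/centering in scene: lid left/right extents
for f in('scene0','s12f'):
    I=cv2.imread(f'pics/{f}.png').astype(int)
    print(f,[(y,I[y,262:272].sum(1).__floordiv__(3).tolist(),I[y,306:318].sum(1).__floordiv__(3).tolist()) for y in (172,176)])
S=cv2.imread('pics/t12.png')[:,:,::-1];print(blobs(S,blue,(155,225,190,255)))
```

```text
0.09 191.2690099766004
0.1 188.99471608481974
0.11 186.70234545449694
0.115 185.55261013935248
0.12 184.37953607917538
0.125 183.21507899601787
scene0 [(172, [143, 145, 149, 143, 130, 140, 142, 138, 136, 138], [134, 138, 137, 135, 132, 140, 142, 142, 144, 141, 141, 141]), (176, [144, 146, 146, 147, 79, 125, 140, 145, 140, 140], [137, 137, 138, 142, 139, 139, 121, 141, 140, 144, 144, 145])]
s12f [(172, [154, 150, 155, 160, 98, 118, 146, 150, 150, 143], [155, 153, 88, 68, 74, 74, 70, 65, 104, 149, 153, 150]), (176, [154, 158, 158, 157, 94, 53, 55, 92, 134, 145], [150, 152, 144, 148, 86, 57, 65, 153, 155, 155, 151, 152])]
[([165, 235, 9, 9, 60], [168.8, 239.2])]
```

The lift estimates are 19 mm (wrist), 20.5 mm (kinematic) and 21.5 mm (scene), so about 20 mm. The lid is level and still, and the other items look unmoved. Handing in.

Run:
```python
from station import r
s=r.sense();print(s['time_s'],s['tcp_pos'],s['wrist_force']);print(r.finish_job())
```

```text
15.3 [0.59235317 0.09900536 0.12904654] [-1.25496372 -0.27257969 -4.09403051]
the job is handed in; nothing more can be done
None
```

The vent was opened and closed, and the lid is off its seal and held by the gripper. I handed the job in at 15.3 s.

- **Vent:** I pulled the knob straight up by 29.8 mm. The spring read 7.4 N, the green band was out and no red showed. I held it for just over a second, lowered it and let go. In the top view the knob was back at its starting spot.
- **Lid:** It broke free at about 19 N or a little more, with a rise of only a few millimetres. It is now held by its knob, with the tool vertical and the wrist carrying about 3.8 N, which fits the lid's weight.
- **Centring:** The lid is within about 1 mm of its shut position.
- **Height above the rim:** The three checks disagreed slightly: 19 mm from the wrist camera, 20.5 mm from the arm's position and 21.5 mm from the scene camera.
- **Other items:** The torch, beaker and steel block look unmoved in the top view.

**Lid grip:** The fingers closed to only about 35 mm, bearing on the rim of the knob's cap rather than on its 30 mm cylinder. I reopened and gripped 2 mm lower, but they still stopped at the rim. It held through the break-free pull with no more than about 1 mm of slip.

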